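Press the wide plug-in card into the sprung edge clip

ROBOT

A 7-joint arm with a two-finger parallel gripper is mounted at the origin on a cart in front of the work surface, level with it; the furniture and walls round the work are solid. World frame = base frame: x ahead of the robot, y to its left, z up, the work surface at z = 0. Lengths are in m, angles in rad, forces in N, time in s.
With the tool pointing down it reaches from about 0.4 to 0.9 m from the base axis. Payload 5.5 kg.
Tool frame: the origin (TCP) lies midway between the tips of the shut fingers; the grasp point (between the pads) lies 19 mm behind it; z points along the fingers, y is the line along which they close (so a half turn about z gives the same grasp; the last joint's range is limited). The gripper opens to 92 mm and grips with 3 to 60 N. Pads are 19 mm wide; open, the fingers measure 130 mm over their backs; the gripper's body (75 mm by 190 mm) begins 47 mm behind the grasp point.
Start: joints at [1.58, 0.501, -0.427, 1.55, 0.221, 1.138, -0.21], TCP at [0.163, -0.629, 0.227] pointing down, gripper open.
Joint ranges: [-2.88, 2.88], [-0.31, 2.03], [-1.54, 1.56], [0.2, 2.42], [-1.41, 4.55], [0.19, 2.02], [-2.57, 2.57]. Speed limits (rad/s): [2.57, 2.57, 3.14, 3.14, 3.14, 3.14, 3.14].

INTERFACE

Orientations are given as a 3x3 rotation matrix whose columns are the frame's x, y, z axes.
In Python, from workcell import r gives the robot as it stands. The module is installed in compiled form; this text tells all that it offers.
- The arm moves only by the tool move_arm, never from a script. Its arguments are lists of equal length, an entry for each row: "offset": the shift along the tool's x, y, z in cm, a list of three; "rotation": the turn, a rotation vector about the tool's x, y, z in rad, a list of three. A call has 1 to 10 rows; each row shifts and turns the commanded pose from where the row before left it, along the tool's axes as they then stand; what a row does not reach is not made up. A row lasts 1/8 s, in which the tool goes at most 62.5 mm and 10.7 degrees, less where a joint would pass 70% of its speed; a pose out of reach is approached as far as the arm can. A call with a gripper value outside its range is refused whole. "claw" is the finger opening in cm, from 0 to 9.18, set as the call begins (left out, the last holds). The fingers move at their own pace and stop on an object; "grip_force" is the grip in N (left out, the last holds). Time passes only in rows, so rows that do not move let the fingers close. It gives the time, the measured TCP pose, the force, the opening and the grip force at its end, in the units of the state.
- r.sense(): the state, without advancing time (a new reading comes with each control period).
- r.capture(name): name is "scene" or "side" or "wrist"; returns a dict with "image" (480x640x3 uint8, red, green, blue), "fovy" (degrees; the focal length in pixels is half the picture's height over the tangent of half this angle, whatever the lens; pixels are square), "cx", "cy" (the principal point, pixels), "world_from_camera" (4x4, takes a point from camera to world coordinates); the wrist camera has in their place "T_tool_cam" (4x4, takes a point from camera to tool coordinates, whose origin is the TCP and whose axes are the flange's). Camera axes: x right, y down, z forward; pixel columns grow to the right and rows downward; lengths in m; the calibration is good to about 2 mm. A picture is of the moment at which its call begins: read the wrist's pose just before it. There is no depth.
- r.hand_in(): hands the job in; it is judged then, once.
The state is a dict: "time_s": time; "qpos": joint angles; "qd": joint speeds; "effort": joint torques, N m; "tcp_pos": TCP position; "orientation": TCP orientation; "ft_force": force on the tool from outside, world axes, zero at the start; "wrist_torque": the same for the moment, N m; "opening": finger opening in m; "grasp_force": force on a finger pad.
Only numpy, scipy, OpenCV 4.12 (cv2) and the standard library are available. Lean on these libraries where they do the work, as an engineer would, in place of code of your own. Each camera call takes 0.05 s, during which the arm holds its last target. There are 200 camera calls.

TASK

Two plug-in circuit cards stand upright in the slotted rack. Take the wider card by its grip bar and press its lower edge down between the sprung jaws of the edge clip, along the jaws and roughly centred on them, until it sits fully home on the clip's floor; then let go, leaving it standing upright. Leave the narrower card standing in its slot.

Things in the scene. Friction and masses are not known exactly. Their poses are not given: they have to be found in the camera images.
- wide_card_grip (a point): The wider of two green circuit cards: 90 mm wide, 4 mm thick, 88 mm high, 60 g. This point: centre of the grey grip bar (60 long, 12 thick, 18 mm high) that forms its top. x runs along bar and card edge, y through the thickness, z up; the lower edge is 79 mm below. It stands in a rack slot with 1 mm play each side and may lean up to 4 degrees.
- wide_card_edge (a point): Middle of the wide card's lower edge (same axes as the grip point, 79 mm below it).
- narrow_card_grip (a point): The narrower card, which stays in the rack: 54 mm wide, else as the wide one, with a grip bar 34 mm long; this point is the centre of that bar, axes as for the wide card.
- rack: Flat grey rack, 110 x 160 mm, with two slots 90 mm apart running along its x axis, 45 mm either side of its middle; either card may stand in either slot. Origin: centre of the underside, on the worktop. Slot floors are 8 mm up, slot walls 50 mm long reach 40 mm up; slots are 6 mm wide. Fixed.
- clip_seat (a point): The edge clip: a grey base 90 x 90 mm, 12 mm high, fixed to the worktop, with two bright aluminium jaws 60 mm long that meet in the middle. This point is the middle of the clip's floor, between the jaws, 12 mm above the worktop: the card's lower edge rests here when home. x runs along the jaws, y across them, z up.
- clip_jaw_a (a joint): Sprung aluminium jaw on the clip's +y side: 0 m shut, grows as it parts, up to 0.008. From 33 mm over the worktop up it flares outward; both jaws make a mouth about 22 mm wide at 62 mm over the worktop. A spring shuts each jaw with 1.2 N plus 0.35 N per mm; pressing a card in takes 5 to 15 N downward and the jaws then hold it.
- clip_jaw_b (a joint): The like jaw on the -y side: 0 m shut, up to 0.008 parted. With a card home both stand about 0.002 m open.
Mind the look-alikes: they are no part of the job. What is shaped like the part that bears narrow_card_grip but yellow is not meant.

How it is judged:
At the end, for the whole second after the job is handed in: The wide card's lower edge is between the jaws, within 5 mm of the clip's floor, within 18 mm of the clip's middle along the jaws and 6 mm across them, aligned with the jaws and upright within 11 degrees; the narrow card stands in its slot within 25 mm of where it was (z of wide_card_edge in the frame of clip_seat below 0.005 m and y of wide_card_edge in the frame of clip_seat between -0.006 and 0.006 m and horizontal distance between wide_card_edge and clip_seat below 0.018 m and angle between the x axis of wide_card_edge and the x axis of clip_seat, either way round below 0.2 rad and angle between each of wide_card_edge, narrow_card_grip's own z axis and vertical below 0.2 rad and distance of narrow_card_grip from where it was at the start of the episode below 0.025 m); the robot touches nothing.
It fails at once if the narrow card is pulled or knocked out of its place (distance of narrow_card_grip from where it was at the start of the episode above 0.025 m).
It also fails if it takes over 40 s, if anything falls off the work surface, if the arm or the gripper's body presses on something with over 40 N, if the wrist force passes 120 N, or if a joint passes its speed limit or range.

## Working session

There is one attempt and no reset: what is moved stays moved. The work goes in short steps, Python scripts to look and compute and a tool call to move; the robot and the scene stay as the last step left them, time stands still between calls to the robot, and variables do not carry over. Pictures are saved under pics/ and viewed, at most 10 in all, crops included, and the job is handed in when it is done.

Besides the shell and the picture viewer there is one more tool, called as a command line: name --argument value ..., lists and objects as JSON in quotes. move_arm: Moves the arm, as the interface text tells. Its arguments: {"type":"object","properties":{"offset":{"type":"array"},"rotation":{"type":"array"},"claw":{"type":"number"},"grip_force":{"type":"number"}},"required":["offset","rotation"]}

```bash
mkdir -p pics; python3 - <<'E'
from workcell import r
import cv2,pickle
s=r.sense();print(s)
d={}
for n in("scene","side","wrist"):
    c=r.capture(n);d[n]=c
    cv2.imwrite(f"pics/{n}0.png",c["image"][:,:,::-1])
    print(n,{k:v for k,v in c.items() if k!="image"})
pickle.dump((s,d),open("d0.pkl","wb"))
E
```

```text
{'time_s': 0.0, 'qpos': array([ 1.58020909,  0.50183924, -0.42678694,  1.55147044,  0.22081093,
        1.1383034 , -0.21030083]), 'qd': array([ 0.00147205,  0.00053185, -0.00112093,  0.0005766 , -0.00099377,
       -0.00118038,  0.00078218]), 'effort': array([-5.57038256e-04, -5.66599452e+01, -5.81599832e+00, -2.79114944e+01,
       -6.85923686e-02,  3.08986462e-02,  2.36443420e-04]), 'tcp_pos': array([ 0.16296859, -0.62850106,  0.22567488]), 'orientation': array([[ 9.67953708e-01,  2.51128295e-01, -4.44745832e-04],
       [ 2.51128684e-01, -9.67951825e-01,  1.91004895e-03],
       [ 4.91747963e-05, -1.96052740e-03, -9.99998077e-01]]), 'ft_force': array([-0.38506623,  0.19750555,  0.63230541]), 'wrist_torque': array([-0.02115901,  0.02265379, -0.05196647]), 'grasp_force': 0.0, 'opening': 0.09198778473407454}
scene {'fovy': 44.35133023654792, 'cx': 325.6059216859924, 'cy': 239.22197504570823, 'world_from_camera': array([[-0.76280847, -0.324904  ,  0.55907122, -0.21403793],
       [-0.64633939,  0.35744085, -0.67415239,  0.83738056],
       [ 0.01919992, -0.8755989 , -0.48265716,  0.6
[... 164 characters left out ...]
_from_camera': array([[-0.99072065, -0.02979185,  0.1326086 ,  0.33122617],
       [-0.13497516,  0.33013996, -0.93423194,  0.89620289],
       [-0.0159469 , -0.94346174, -0.33109764,  0.41618664],
       [ 0.        ,  0.        ,  0.        ,  1.        ]])}
wrist {'fovy': 70.25420227656046, 'cx': 321.8594184881321, 'cy': 239.3946201753787, 'T_tool_cam': array([[-3.43571746e-04, -9.56621030e-01, -2.91335008e-01,
         7.92555966e-02],
       [ 9.99998768e-01,  1.17540844e-04, -1.56525427e-03,
         8.21805992e-05],
       [ 1.53159892e-03, -2.91335187e-01,  9.56619811e-01,
        -1.57365966e-01],
       [ 0.00000000e+00,  0.00000000e+00,  0.00000000e+00,
         1.00000000e+00]])}
```

View pics/scene0.png

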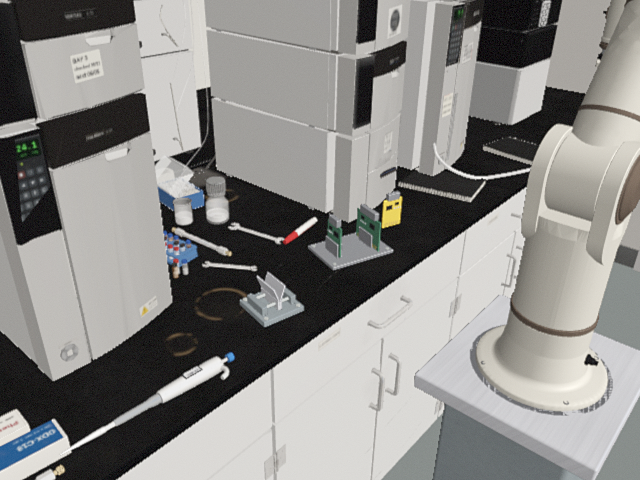

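View pics/side0.png

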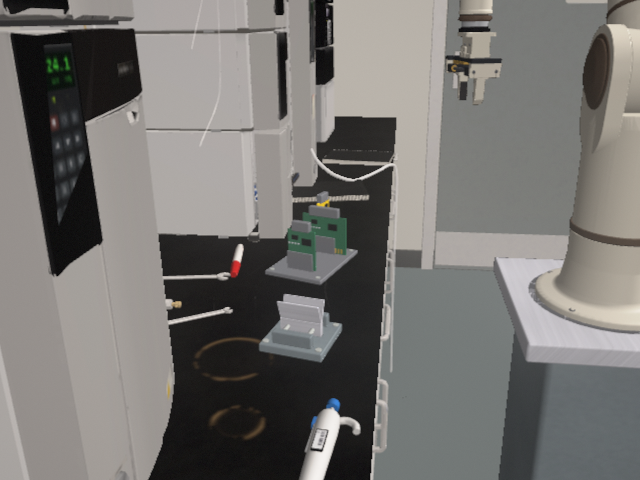

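The scene view shows the rack around (350,245), with the narrow card near (335,235), the wide card near (368,228), the yellow decoy at (392,210) and the clip at (272,295). The side view shows the rack around (312,260), the wide card at (325,230) and the clip at (300,325). I'll zoom in on both.

```bash
python3 - <<'E'
import pickle,cv2,numpy as np
s,d=pickle.load(open("d0.pkl","rb"))
a=d["scene"]["image"][185:335,230:410,::-1]; b=d["side"]["image"][185:365,255:365,::-1]
a=cv2.resize(a,None,fx=2.6,fy=2.6,interpolation=cv2.INTER_CUBIC);b=cv2.resize(b,None,fx=3,fy=3,interpolation=cv2.INTER_CUBIC)
o=np.zeros((540,800,3),np.uint8);o[:a.shape[0],:a.shape[1]]=a;o[:b.shape[0],470:470+b.shape[1]]=b
cv2.imwrite("pics/z.png",o)
E
```

```text
(no output)
```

View pics/z.png

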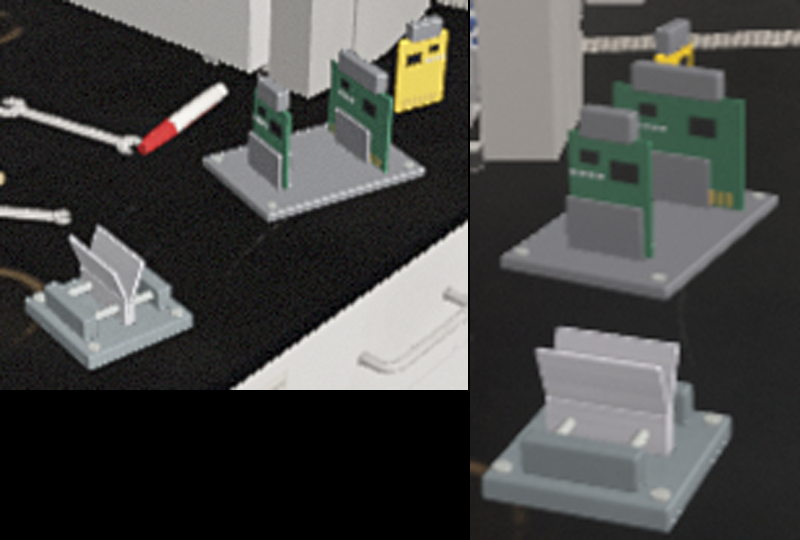

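```bash
cat > h.py <<'E'
import numpy as np,cv2
def ray(c,uv,T=None):
    T=c["world_from_camera"] if T is None else T
    f=240/np.tan(np.radians(c["fovy"])/2)
    v=T[:3,:3]@np.array([(uv[0]-c["cx"])/f,(uv[1]-c["cy"])/f,1]);return T[:3,3],v/np.linalg.norm(v)
def tri(rays):
    A=0;b=0
    for o,v in rays:
        P=np.eye(3)-np.outer(v,v);A=A+P;b=b+P@o
    x=np.linalg.solve(A,b);return x,[np.linalg.norm(np.cross(x-o,v)) for o,v in rays]
def onz(r,z): o,v=r;return o+v*(z-o[2])/v[2]
def wT(s,c):
    T=np.eye(4);T[:3,:3]=s["orientation"];T[:3,3]=s["tcp_pos"];return T@c["T_tool_cam"]
def proj(c,T,p):
    f=240/np.tan(np.radians(c["fovy"])/2);q=T[:3,:3].T@(np.asarray(p)-T[:3,3]);return np.array([c["cx"]+f*q[0]/q[2],c["cy"]+f*q[1]/q[2]])
E
python3 - <<'E'
import pickle;from h import *
s,d=pickle.load(open("d0.pkl","rb"));S,D=d["scene"],d["side"]
sc=lambda u,v:ray(S,(u/2.6+230,v/2.6+185)); si=lambda u,v:ray(D,((u-470)/3+255,v/3+185))
for n,a,b in [("wide bar c",(362,75),(677,80)),("narrow bar c",(273,95),(609,124)),
 ("base L",(27,303),(485,475)),("base R",(191,322),(731,425)),("rack R",(424,173),(777,198)),("rack F",(272,217),(667,293)),("rack L",(204,160),(502,264)),
 ("jaw top near end",(143,262),(664,374)),("jaw top back end",(100,228),(678,345))]:
    print(n,*[np.round(x,4) for x in tri([sc(*a),si(*b)])])
E
```

```text
wide bar c [ 0.465  -0.1316  0.0851] [0.0009 0.0009]
narrow bar c [ 0.4943 -0.0474  0.0859] [0.0006 0.0006]
base L [0.5083 0.22   0.0101] [0.0006 0.0006]
base R [0.4045 0.1533 0.0058] [0.0002 0.0002]
rack R [ 0.4042 -0.1478  0.0036] [0. 0.]
rack F [ 0.4564 -0.0036  0.0019] [0.0012 0.0012]
rack L [ 0.5587 -0.0343  0.0029] [0.0022 0.0022]
jaw top near end [0.4359 0.1702 0.046 ] [0.0061 0.0061]
jaw top back end [0.4246 0.2232 0.0956] [0.0138 0.0138]
```

```bash
python3 - <<'E'
import pickle;from h import *
s,d=pickle.load(open("d0.pkl","rb"));S,D=d["scene"],d["side"]
sc=lambda u,v:ray(S,(u/2.6+230,v/2.6+185)); si=lambda u,v:ray(D,((u-470)/3+255,v/3+185))
print("instr",onz(sc(315,95),0),onz(ray(S,(372,220)),0),onz(si(580,158),0),onz(ray(D,(292,234)),0), onz(ray(D,(257,238)),0))
print("yellow",tri([sc(425,30),si(674,37)]))
R=s["orientation"]; print("move to (.465,-.13,.226) in tool cm",100*R.T@(np.array([.45,-.09,.226])-s["tcp_pos"]))
E
```

```text
instr [ 0.57032515 -0.2064194   0.        ] [ 0.53692062 -0.24836219  0.        ] [ 0.54442916 -0.21869865  0.        ] [ 0.54766832 -0.24068118  0.        ] [ 0.61536374 -0.21015386  0.        ]
yellow (array([ 0.48345514, -0.25504612,  0.07796545]), [np.float64(0.0008788407451470578), np.float64(0.0008788407451470865)])
move to (.465,-.13,.226) in tool cm [ 41.30661939 -44.91620104   0.05757917]
```

move_arm --offset '[[2.5,-2.7,0],[3.5,-3.8,0],[3.5,-3.8,0],[3.5,-3.8,0],[3.5,-3.8,0],[3.5,-3.8,0],[3.5,-3.8,0],[3.5,-3.8,0],[3.5,-3.8,0]]' --rotation '[[0,0,0],[0,0,0],[0,0,0],[0,0,0],[0,0,0],[0,0,0],[0,0,0],[0,0,0],[0,0,0]]' --claw 6

```text
time_s: 1.27
tcp_pos: [0.3758, -0.2307, 0.2268]
orientation: [[0.968, 0.251, 0.0], [0.251, -0.968, -0.001], [-0.0, 0.001, -1.0]]
ft_force: [0.6, 0.7, -0.6]
opening: 0.06
grasp_force: 0.0
```

move_arm --offset '[[2.7,-2.9,0],[2.7,-2.9,0],[2.7,-2.9,0],[2.7,-2.9,0],[0,0,0],[0,0,0],[0,0,0],[0,0,0],[0,0,0]]' --rotation '[[0,0,0],[0,0,0],[0,0,0],[0,0,0],[0,0,0.14],[0,0,0.14],[0,0,0.14],[0,0,0.13],[0,0,0]]'

```text
time_s: 2.4
tcp_pos: [0.4505, -0.0927, 0.2266]
orientation: [[0.957, -0.291, -0.0], [-0.291, -0.957, -0.0], [-0.0, 0.0, -1.0]]
ft_force: [0.1, -0.2, -0.7]
opening: 0.06
grasp_force: 0.0
```

```bash
python3 - <<'E'
from workcell import r
import cv2,pickle
s=r.sense();c=r.capture("wrist");pickle.dump((s,c),open("w1.pkl","wb"))
cv2.imwrite("pics/w1.png",c["image"][:,:,::-1]);print(s["tcp_pos"],s["orientation"],s["qpos"])
E
```

```text
[ 0.45054869 -0.09273548  0.22661716] [[ 9.56835215e-01 -2.90630813e-01 -3.19487220e-04]
 [-2.90630866e-01 -9.56835243e-01 -1.33316085e-04]
 [-2.66950870e-04  2.20414372e-04 -9.99999940e-01]] [ 0.81350135  0.18699661 -0.73681551  2.00043771  0.14850111  1.00725127
 -1.86003737]
```

View pics/w1.png

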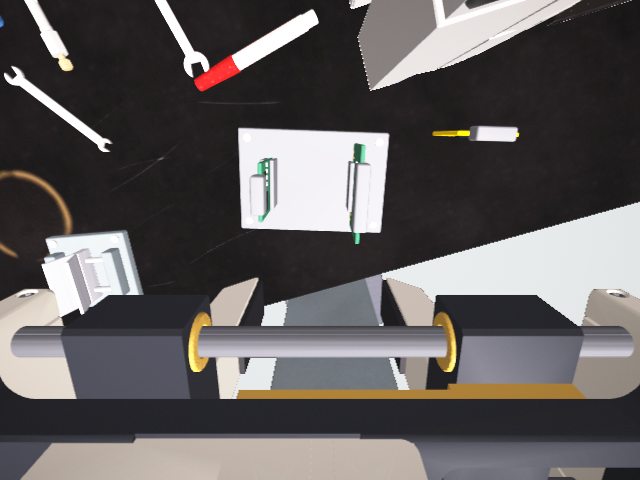

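The wrist view shows the wide card's bar with its top face spanning (363,163)–(360,233). The narrow card is at (259,193), the clip near (95,270), and the yellow decoy at (493,133).

```bash
python3 - <<'E'
import pickle;from h import *
s,d=pickle.load(open("d0.pkl","rb"));S,D=d["scene"],d["side"];s1,W=pickle.load(open("w1.pkl","rb"));T=wT(s1,W)
cv2.imwrite("pics/w1z.png",np.hstack([cv2.resize(W["image"][125:250,230:395,::-1],None,fx=2.8,fy=2.8,interpolation=2),cv2.resize(W["image"][225:320,35:150,::-1],(330,350),interpolation=2)]))
sc=lambda u,v:ray(S,(u/2.6+230,v/2.6+185)); si=lambda u,v:ray(D,((u-470)/3+255,v/3+185)); w=lambda *p:ray(W,p,T)
print(tri([sc(365,66),si(677,68),w(362.5,198)]))
a,b=onz(w(363.5,163),.096),onz(w(361,233),.096);print(a,b,(a+b)/2,np.linalg.norm(a-b),np.arctan2(*(a-b)[1::-1]))
for p in [(238,128),(388,133),(381,233),(242,228)]: print(onz(w(*p),0.006))
E
```

```text
(array([ 0.46560565, -0.13451436,  0.09202118]), [np.float64(0.0012454050819334748), np.float64(0.0007057416927834146), np.float64(0.0012839855038991447)])
[ 0.49545857 -0.14184764  0.096     ] [ 0.4379558  -0.12430964  0.096     ] [ 0.46670719 -0.13307864  0.096     ] 0.060117802929127856 -0.29603211090743187
[ 0.55913543 -0.0327882   0.006     ]
[ 0.50826233 -0.18277889  0.006     ]
[ 0.40360228 -0.14903862  0.006     ]
[0.45572856 0.00205863 0.006     ]
```

View pics/w1z.png

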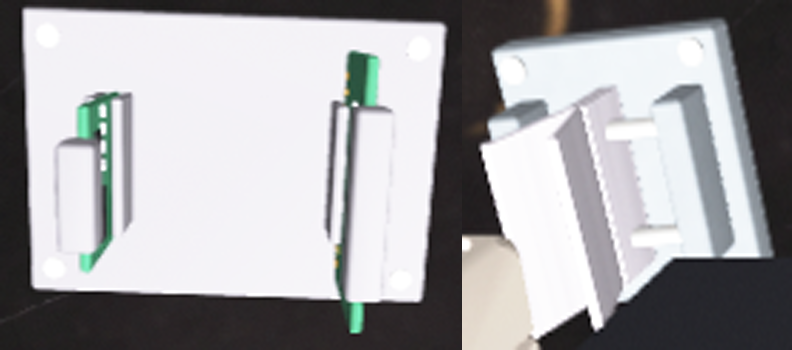

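The zoom confirms the bar line in w1 pixels runs (364.3,163.6)–(360,232), parallel to the rack slots at a yaw of about -0.32. It sits over the slot line with hardly any lean. The clip jaws are partly hidden, so I'll look at the clip before grasping.

move_arm --offset '[[-1,-3,0],[-1.8,-4.6,0],[-1.8,-4.6,0],[-1.8,-4.6,0],[-1.8,-4.6,0],[-1.8,-4.6,0],[0,0,0]]' --rotation '[[0,0,0],[0,0,0],[0,0,0],[0,0,0],[0,0,0],[0,0,0],[0,0,0]]'

```text
time_s: 3.32
tcp_pos: [0.4299, 0.1898, 0.2272]
orientation: [[0.959, -0.282, 0.001], [-0.282, -0.959, 0.003], [-0.0, -0.003, -1.0]]
ft_force: [0.1, 0.7, -0.7]
opening: 0.06
grasp_force: 0.0
```

```bash
python3 - <<'E'
from workcell import r
import cv2,pickle
s=r.sense();c=r.capture("wrist");pickle.dump((s,c),open("w2.pkl","wb"))
cv2.imwrite("pics/w2.png",cv2.resize(c["image"][90:290,180:447,::-1],(800,600),interpolation=2));print(s["tcp_pos"],s["orientation"],s["qpos"])
E
```

```text
[0.42992786 0.18977393 0.22721576] [[ 9.59404848e-01 -2.82032050e-01  5.09281655e-04]
 [-2.82032379e-01 -9.59401092e-01  2.69863957e-03]
 [-2.72497476e-04 -2.73272180e-03 -9.99996229e-01]] [ 0.34031203  0.24522878 -0.91751869  1.97607455  0.22527387  1.02409194
 -2.53741081]
```

View pics/w2.png

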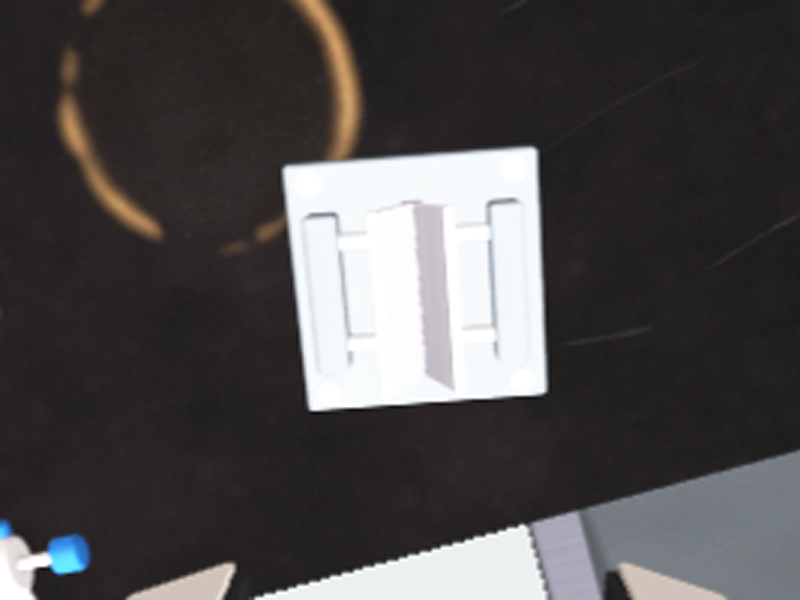

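The clip's base corners in the crop are (284,166), (536,148), (547,392) and (310,410). The jaw line runs from (411,203) to (423,385).

```bash
python3 - <<'E'
import pickle;from h import *
s1,W=pickle.load(open("w2.pkl","rb"));T=wT(s1,W);s0,d=pickle.load(open("d0.pkl","rb"))
w=lambda u,v:ray(W,(180+u*267/800,90+v/3),T)
c=np.array([onz(w(*p),.012) for p in [(284,166),(536,148),(547,392),(310,410)]])
print(c,c.mean(0)); n=np.linalg.norm
print([n(c[i]-c[i-1]) for i in range(4)],[np.arctan2(*(c[i]-c[j])[1::-1]) for i,j in((0,3),(1,2))],[np.arctan2(*(c[i]-c[j])[1::-1])-np.pi/2 for i,j in((0,1),(3,2))])
a,b=onz(w(411,210),.033),onz(w(421,380),.033);print("jaw line",a,b,n(a-b),np.arctan2(*(a-b)[1::-1]),(a+b)/2)
m=[onz(w(*p),.062) for p in [(366,212),(457,208),(463,391),(384,403)]];print("mouth",np.mean(m,0),n(m[0]-m[1]),n(m[0]-m[3]),[np.arctan2(*(p-q)[1::-1]) for p,q in((m[0],m[3]),(m[1],m[2]))])
# height check: two-view of base L/R corners
S,D=d["scene"],d["side"];sc=lambda u,v:ray(S,(u/2.6+230,v/2.6+185)); si=lambda u,v:ray(D,((u-470)/3+255,v/3+185))
print(tri([sc(27,301),si(485,473),w(284,166)]),tri([sc(191,318),si(731,421),w(547,392)]))
E
```

```text
[[0.5104543  0.21904788 0.012     ]
 [0.49131798 0.13253055 0.012     ]
 [0.40531778 0.15065227 0.012     ]
 [0.42369199 0.23809019 0.012     ]] [0.45769551 0.18508022 0.012     ]
[np.float64(0.0888274078629705), np.float64(0.088608389922303), np.float64(0.08788874519511305), np.float64(0.08934764396914298)] [np.float64(-0.21605113540362322), np.float64(-0.2076789383981025)] [np.float64(-0.21768015950220598), np.float64(-0.20712635256147327)]
jaw line [0.48466489 0.17975184 0.033     ] [0.42768869 0.19309247 0.033     ] 0.058517177670289126 -0.23000057050402145 [0.45617679 0.18642216 0.033     ]
mouth [0.45743414 0.18517917 0.062     ] 0.02806854942736181 0.060870789400002824 [np.float64(-0.20669387607926293), np.float64(-0.24350313579786065)]
(array([0.50954011, 0.21896477, 0.01063462]), [np.float64(0.00046817484212954087), np.float64(0.0008435637453335043), np.float64(0.0009690116182185516)]) (array([0.40488812, 0.15127495, 0.00762313]), [np.float64(0.00124671162959207), np.float64(0.0009263026017616103), np.float64(0.0010849889913389066)])
```

move_arm --offset '[[1.8,4.3,0],[1.8,4.3,0],[1.8,4.3,0],[0,0,0],[0,0,0],[0,0,0],[0,0,0],[0,0,0],[0,0,0],[0,0,0]]' --rotation '[[0,0,0],[0,0,0],[0,0,0],[0,0,-0.17],[0,0,-0.18],[0,0,-0.18],[0,0,-0.18],[0,0,-0.18],[0,0,-0.18],[0,0,-0.18]]'

```text
time_s: 4.62
tcp_pos: [0.4447, 0.044, 0.2265]
orientation: [[0.575, 0.818, -0.001], [0.818, -0.575, -0.001], [-0.001, 0.0, -1.0]]
ft_force: [-0.1, -0.1, -0.3]
opening: 0.06
grasp_force: 0.0
```

move_arm --offset '[[0,0,0],[0,0,0],[0,0,0],[0,0,0],[0,0,0],[0,0,0],[0,0,0],[0,0,0],[0,0,0],[0,0,0]]' --rotation '[[0,0,-0.18],[0,0,-0.18],[0,0,-0.18],[0,0,-0.18],[0,0,-0.18],[0,0,-0.18],[0,0,-0.18],[0,0,-0.18],[0,0,-0.18],[0,0,-0.17]]'

```text
time_s: 5.88
tcp_pos: [0.4447, 0.0438, 0.2263]
orientation: [[-0.924, 0.383, -0.001], [0.383, 0.924, -0.001], [0.0, -0.001, -1.0]]
ft_force: [0.6, 0.5, -0.4]
opening: 0.06
grasp_force: 0.0
```

move_arm --offset '[[0,0,0],[-1.92,-4.03,0],[-1.92,-4.03,0],[-1.92,-4.03,0],[-1.92,-4.03,0],[0,0,3.5],[0,0,4],[0,0,0]]' --rotation '[[0,0,-0.073],[0,0,0],[0,0,0],[0,0,0],[0,0,0],[0,0,0],[0,0,0],[0,0,0]]' --claw 6

```text
time_s: 6.88
tcp_pos: [0.4633, -0.1327, 0.1494]
orientation: [[-0.947, 0.32, -0.006], [0.32, 0.947, 0.001], [0.006, -0.001, -1.0]]
ft_force: [0.4, 0.1, 0.1]
opening: 0.0603
grasp_force: 0.0
```

```bash
python3 - <<'E'
from workcell import r
import cv2,pickle;from h import *
s=r.sense();c=r.capture("wrist");pickle.dump((s,c),open("w3.pkl","wb"))
cv2.imwrite("pics/w3.png",c["image"][:,:,::-1]);print(s["tcp_pos"],s["orientation"],s["qpos"])
T=wT(s,c);o=np.array([.4667,-.1335,.096]);x=np.array([.949,-.316,0])
for k in(-.03,0,.03):print(proj(c,T,o+k*x))
E
```

```text
[ 0.46334041 -0.13273281  0.14940662] [[-9.47454735e-01  3.19836213e-01 -5.85852240e-03]
 [ 3.19836673e-01  9.47472281e-01  8.83454417e-04]
 [ 5.83334830e-03 -1.03673724e-03 -9.99982448e-01]] [ 1.22012067  0.64564464 -1.29537752  2.01297359  0.72263408  1.06407045
  0.82614306]
[321.74512197 221.85133472]
[321.95208586 265.99624394]
[322.14391192 306.9122908 ]
```

View pics/w3.png

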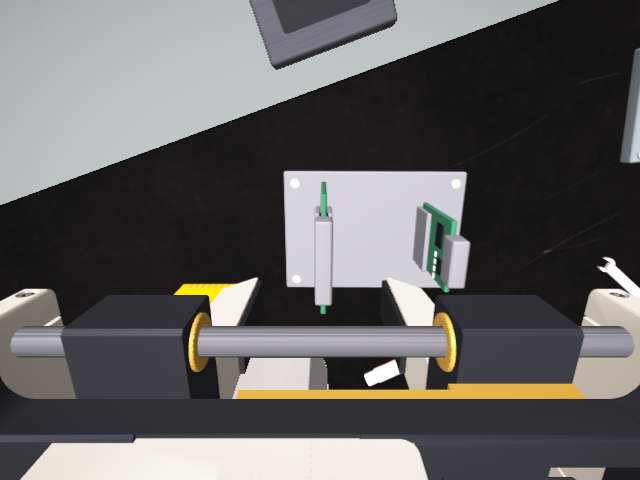

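The bar's top face spans (323.5,217)–(323.5,305), centred between the fingers and within 1–2 mm of the prediction. The narrow card is well clear of the fingers. I'll descend, close, and lift.

move_arm --offset '[[-0.2,0.1,2],[0,0,2],[0,0,2],[0,0,1.6],[0,0,0.5],[0,0,0]]' --rotation '[[0,0,0],[0,0,0],[0,0,0],[0,0,0],[0,0,0],[0,0,0]]'

```text
time_s: 7.68
tcp_pos: [0.4686, -0.1307, 0.0706]
orientation: [[-0.948, 0.319, -0.0], [0.319, 0.948, 0.0], [0.0, 0.0, -1.0]]
ft_force: [-0.4, -0.3, 0.4]
opening: 0.0599
grasp_force: 0.0
```

move_arm --offset '[[0,0,0],[0,0,0],[0,0,0],[0,0,0],[0,0,0],[0,0,0]]' --rotation '[[0,0,0],[0,0,0],[0,0,0],[0,0,0],[0,0,0],[0,0,0]]' --claw 0 --grip_force 50

```text
time_s: 8.43
tcp_pos: [0.4684, -0.1317, 0.0708]
orientation: [[-0.948, 0.319, -0.0], [0.319, 0.948, -0.001], [0.0, -0.001, -1.0]]
ft_force: [0.4, -0.5, 2.1]
opening: 0.0114
grasp_force: 50.0
```

move_arm --offset '[[0,0,-0.5],[0,0,-1],[0,0,-1.5],[0,0,-1.5],[0,0,-1.5],[0,0,-2],[0,0,-2],[0,0,-1],[0,0,0]]' --rotation '[[0,0,0],[0,0,0],[0,0,0],[0,0,0],[0,0,0],[0,0,0],[0,0,0],[0,0,0],[0,0,0]]'

```text
time_s: 9.55
tcp_pos: [0.469, -0.1313, 0.1815]
orientation: [[-0.948, 0.32, 0.001], [0.32, 0.948, -0.001], [-0.001, -0.0, -1.0]]
ft_force: [-0.1, 0.1, -1.5]
opening: 0.0116
grasp_force: 50.0
```

move_arm --offset '[[0.7,1.86,0],[1.39,3.71,0],[1.39,3.71,0],[1.39,3.71,0],[1.39,3.71,0],[1.39,3.71,0],[1.39,3.71,0],[1.39,3.71,0],[0.7,1.86,0],[0,0,0]]' --rotation '[[0,0,0],[0,0,0],[0,0,0],[0,0,0],[0,0,0],[0,0,0],[0,0,0],[0,0,0],[0,0,-0.057],[0,0,-0.056]]'

```text
time_s: 10.8
tcp_pos: [0.4557, 0.1895, 0.1805]
orientation: [[-0.979, 0.203, -0.001], [0.203, 0.979, 0.001], [0.001, 0.001, -1.0]]
ft_force: [-1.0, 0.6, -0.6]
opening: 0.0114
grasp_force: 50.0
```

move_arm --offset '[[0,0,0],[0,0,0]]' --rotation '[[0,0,0],[0,0,0]]'

```text
time_s: 11.05
tcp_pos: [0.4571, 0.1861, 0.1803]
orientation: [[-0.978, 0.211, -0.001], [0.211, 0.978, -0.0], [0.001, -0.0, -1.0]]
ft_force: [-0.7, -0.1, -1.2]
opening: 0.0115
grasp_force: 50.0
```

```bash
python3 - <<'E'
from workcell import r
import cv2,pickle;from h import *
s=r.sense();a=r.capture("scene")["image"];b=r.capture("side")["image"];c=r.capture("wrist")["image"]
o=np.hstack([cv2.resize(i,z,interpolation=2) for i,z in ((a[190:340,215:335],(400,500)),(b[230:365,250:358],(400,500)))])
cv2.imwrite("pics/p4.png",o[:,:,::-1]);cv2.imwrite("pics/w4.png",c[:,:,::-1])
p=s["tcp_pos"];R=s["orientation"];print(p,R,s["qpos"],100*R.T@(np.array([.4588,.1853,p[2]])-p))
E
```

```text
[0.45710973 0.18608047 0.18033196] [[-9.77531415e-01  2.10788116e-01 -8.37944020e-04]
 [ 2.10788300e-01  9.77531725e-01 -1.36150780e-04]
 [ 7.90417897e-04 -3.09720460e-04 -9.99999640e-01]] [ 0.5550995   0.58544833 -1.28744314  1.96465692  0.64076455  1.09053708
  0.34657308] [-1.81680627e-01 -4.06645245e-02 -1.31009031e-04]
```

View pics/p4.png

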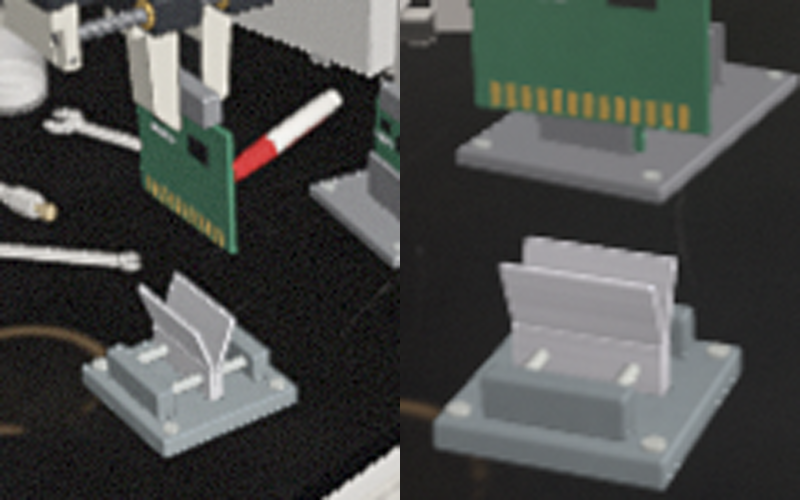

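View pics/w4.png

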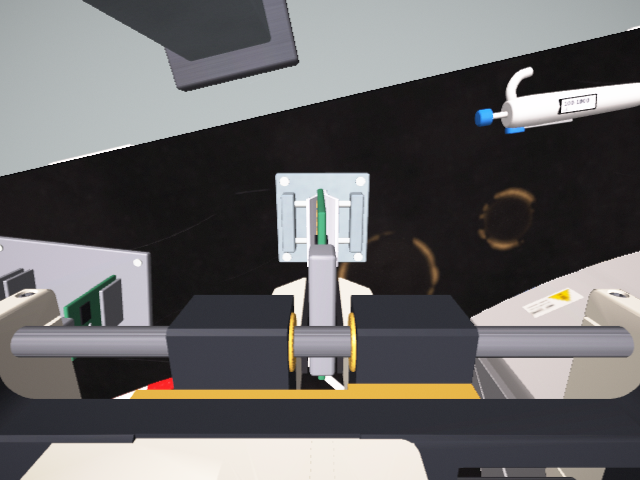

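The wrist view shows the card in line with the jaws: card at column 321.5, mouth spanning 308–338. The side view shows its lower edge parallel to them, so I'll lower it.

move_arm --offset '[[-0.2,0,1.5],[0,0,1.8],[0,0,1.8],[0,0,1.2],[0,0,0.7],[0,0,0.5],[0,0,0.4]]' --rotation '[[0,0,0],[0,0,0],[0,0,0],[0,0,0],[0,0,0],[0,0,0],[0,0,0]]' --grip_force 60

```text
time_s: 12.08
tcp_pos: [0.4601, 0.1859, 0.1018]
orientation: [[-0.978, 0.21, 0.001], [0.21, 0.978, 0.001], [-0.001, 0.001, -1.0]]
ft_force: [0.9, 2.6, 0.5]
opening: 0.0118
grasp_force: 60.0
```

move_arm --offset '[[0,0,0.3],[0,0,0.3],[0,0,0.3],[0,0,0.3],[0,0,0.3]]' --rotation '[[0,0,0],[0,0,0],[0,0,0],[0,0,0],[0,0,0]]'

```text
time_s: 12.7
tcp_pos: [0.4598, 0.1854, 0.0865]
orientation: [[-0.978, 0.21, 0.0], [0.21, 0.978, 0.0], [-0.0, 0.0, -1.0]]
ft_force: [0.4, 0.8, 1.3]
opening: 0.0113
grasp_force: 60.0
```

move_arm --offset '[[0,0,0.3],[0,0,0.3],[0,0,0.2],[0,0,0]]' --rotation '[[0,0,0],[0,0,0],[0,0,0],[0,0,0]]'

```text
time_s: 13.2
tcp_pos: [0.4595, 0.1852, 0.0783]
orientation: [[-0.978, 0.21, -0.001], [0.21, 0.978, -0.0], [0.0, -0.0, -1.0]]
ft_force: [-0.6, 0.4, -3.4]
opening: 0.0113
grasp_force: 60.0
```

move_arm --offset '[[0,0,0.2],[0,0,0.2],[0,0,0.1],[0,0,0]]' --rotation '[[0,0,0],[0,0,0],[0,0,0],[0,0,0]]'

```text
time_s: 13.7
tcp_pos: [0.46, 0.1858, 0.0747]
orientation: [[-0.978, 0.21, 0.001], [0.21, 0.978, -0.0], [-0.001, -0.0, -1.0]]
ft_force: [-2.4, -1.6, 11.6]
opening: 0.0114
grasp_force: 60.0
```

```bash
python3 - <<'E'
from workcell import r
import cv2,pickle;from h import *
s=r.sense();a=r.capture("scene")["image"];b=r.capture("side")["image"]
o=np.hstack([cv2.resize(i,z,interpolation=2) for i,z in ((a[215:335,225:321],(400,500)),(b[230:365,250:358],(400,500)))])
cv2.imwrite("pics/p5.png",o[:,:,::-1]);print(s["tcp_pos"],s["ft_force"],s["wrist_torque"])
E
```

```text
[0.46000833 0.18583477 0.07469574] [-2.39609443 -1.5906075  11.57197141] [-0.05967824  0.38373146  0.020042  ]
```

move_arm --offset '[[0,0,0.1],[0,0,0.1],[0,0,0]]' --rotation '[[0,0,0],[0,0,0],[0,0,0]]'

```text
time_s: 14.18
tcp_pos: [0.4603, 0.1865, 0.0745]
orientation: [[-0.978, 0.209, 0.002], [0.209, 0.978, -0.001], [-0.003, -0.001, -1.0]]
ft_force: [-7.3, -3.3, 31.1]
opening: 0.0117
grasp_force: 60.0
```

```bash
python3 - <<'E'
from workcell import r
import cv2;from h import *
a=r.capture("scene")["image"];b=r.capture("side")["image"]
o=np.hstack([cv2.resize(i,z,interpolation=2) for i,z in ((a[215:335,225:321],(400,500)),(b[230:365,250:358],(400,500)))])
cv2.imwrite("pics/p6.png",o[:,:,::-1])
E
```

```text
(no output)
```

View pics/p6.png

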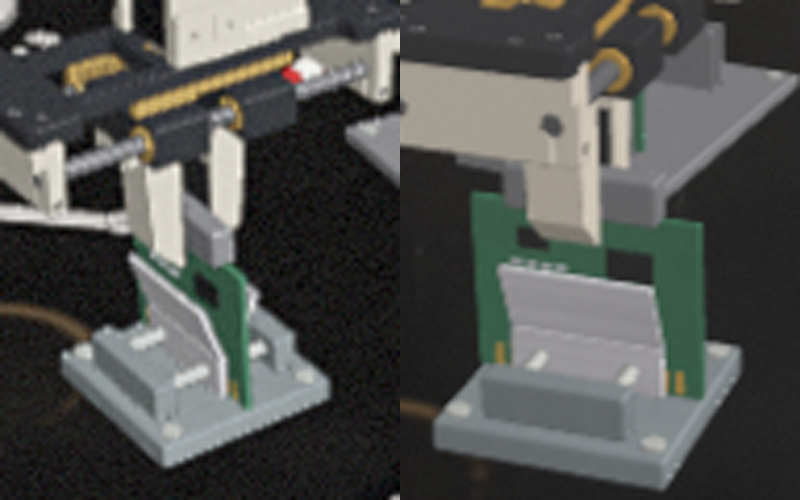

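The card stands between the jaws with its lower edge on the clip floor, and there is a hard stop at the predicted height. I'll unload the press, release and retreat.

move_arm --offset '[[0,0,-0.15],[0,0,-0.1],[0,0,0]]' --rotation '[[0,0,0],[0,0,0],[0,0,0]]'

```text
time_s: 14.65
tcp_pos: [0.46, 0.1857, 0.0747]
orientation: [[-0.978, 0.21, 0.001], [0.21, 0.978, -0.0], [-0.001, 0.0, -1.0]]
ft_force: [-2.0, -1.1, 8.2]
opening: 0.0113
grasp_force: 60.0
```

move_arm --offset '[[0,0,0],[0,0,0],[0,0,0],[0,0,0]]' --rotation '[[0,0,0],[0,0,0],[0,0,0],[0,0,0]]' --claw 5

```text
time_s: 15.15
tcp_pos: [0.4597, 0.1853, 0.0741]
orientation: [[-0.978, 0.21, -0.0], [0.21, 0.978, -0.0], [0.0, -0.0, -1.0]]
ft_force: [-0.1, 0.1, -0.1]
opening: 0.0467
grasp_force: 0.0
```

move_arm --offset '[[0,0,-1],[0,0,-2],[0,0,-3],[0,0,-3],[0,0,-3],[0,0,0],[0,0,0]]' --rotation '[[0,0,0],[0,0,0],[0,0,0],[0,0,0],[0,0,0],[0,0,0],[0,0,0]]'

```text
time_s: 16.02
tcp_pos: [0.4597, 0.1851, 0.1944]
orientation: [[-0.978, 0.21, 0.001], [0.21, 0.978, -0.001], [-0.001, -0.001, -1.0]]
ft_force: [-0.3, -0.6, -0.6]
opening: 0.0499
grasp_force: 0.0
```

```bash
python3 - <<'E'
from workcell import r
import cv2,pickle;from h import *
s,d=pickle.load(open("d0.pkl","rb"))
S=r.capture("scene");D=r.capture("side")
def g(im,lo,hi): # green board mask bbox
    h=cv2.cvtColor(im,cv2.COLOR_RGB2HSV);m=cv2.inRange(h,(60,80,40),(90,255,200));n,_,st,ce=cv2.connectedComponentsWithStats(m);return [(st[i].tolist(),ce[i].round(1)) for i in range(1,n) if st[i][4]>40]
for n,c in(("scene",S),("side",D)): print(n,"before",g(d[n]["image"],0,0),"now",g(c["image"],0,0))
# predicted corners of card if home
x=np.array([.977,-.211,0]);o=np.array([.4575,.1858,.012])
for k in(-.045,.045):
  for z in(0,.07): print(k,z,[proj(c,c["world_from_camera"],o+k*x+[0,0,z]).round(1) for c in(S,D)])
E
```

```text
scene before [([356, 209, 26, 42, 358], array([370.1, 227.9])), ([327, 221, 16, 36, 170], array([335.8, 235.6]))] now [([327, 221, 16, 36, 173], array([335.7, 235.5])), ([257, 260, 28, 53, 348], array([274.1, 285.2]))]
side before [([288, 212, 59, 59, 1134], array([320.4, 234.4]))] now [([288, 228, 28, 43, 385], array([302.9, 243.3])), ([269, 281, 64, 57, 1286], array([302.6, 302.9]))]
-0.045 0 [array([284.8, 314.2]), array([332.3, 337.1])]
-0.045 0.07 [array([284.2, 282.7]), array([331.9, 290.4])]
0.045 0 [array([259.2, 292.3]), array([271.9, 327. ])]
0.045 0.07 [array([257.9, 261.9]), array([269.8, 281.7])]
```

The card's outline matches the predicted home position to about a pixel: 257–285 and 260–313 in the scene view, 269–333 and 281–338 in the side view. The narrow card hasn't moved.

```bash
python3 -c "
from workcell import r
print(r.hand_in())"
```

```text
the job is handed in; nothing more can be done
None
```

The wide card stands upright on the clip's floor between the jaws, released and clear of the gripper. The narrow card is still in its slot, and I handed the job in at about 16 s; the hand-in returned no verdict.

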